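# Stand the red spanner in its cup

## Task

Put the red-sleeved spanner away in the plain golden bamboo cup, ring end up. Pick it up by its ring, lift it and ease the grip so that it swings down and hangs jaw-down from the fingers, tighten again, then lower it into the cup until the jaw is down near the cup's floor and only then let go. Keep the cup standing, and leave the blue-sleeved spanner and the green-mottled cup where they are.

Things in the scene. Friction and masses are not known exactly. Their poses are not given: they have to be found in the camera images.
- red_spanner_ring (a point): Ring centre of the red-sleeved steel spanner, lying flat (167 mm long, 0.16 kg). The ring is 34 mm across and 12 mm thick, hole 20 mm; this point is 6 mm above its underside. x axis: along the spanner, jaw to ring; z up. Gripped across the ring at 50 N it stays level, at 25 N it sags half-way; eased to 3-8 N it swings down about the line between the fingers and hangs within 10 degrees of plumb.
- red_spanner_jaw (a point): Middle of the tips of the open jaw at the red spanner's other end, 150 mm from the ring centre, half-way through the thickness. Jaw 30 mm wide, 12 mm thick; shank between 12 mm wide, 15 mm at the sleeve (narrower than the ring). Axes as for the ring. The weight acts about 80 mm from the ring centre.
- plain_cup: Plain golden-orange bamboo cup without a handle, open at the top, 0.35 kg, loose: 93 mm outside diameter, 90 mm high, free inside diameter about 62 mm, inner floor 8 mm above the origin. Origin: centre of its underside, 2 mm above the table; z axis up.
- blue_spanner_ring (a point): Ring centre of a second spanner, the same in shape and size but with a blue sleeve; to be left alone. Axes as for the red one.
- mottled_cup: Taller, green-mottled bamboo cup without a handle, 91 mm in diameter, 100 mm high; to be left alone. Origin: centre of its underside, 2 mm above the table; z axis up.
Mind the look-alikes: they are no part of the job. Leave any orange look-alike of the part that bears red_spanner_ring alone.

How it is judged (in metres and radians):
On the way, in this order (a step that is already met when the one before it is completed fails the run):
1. the red spanner hangs jaw-down (within about 23 degrees of plumb) from the fingers, its jaw clear of the table by 30 mm or more (angle between red_spanner_ring's own x axis and vertical below 0.4 rad and height (world z) of red_spanner_jaw above 0.03 m and contact force between red_spanner and the fingers above 0.3 N), for 0.2 s.
2. still held, its jaw is inside the plain cup, within 35 mm of its axis and no more than 45 mm above its underside (horizontal distance between red_spanner_jaw and plain_cup below 0.035 m and z of red_spanner_jaw in the frame of plain_cup below 0.045 m and contact force between red_spanner and the fingers above 0.3 N), for 0.1 s.
At the end, for the whole second after the job is handed in: The red spanner rests in the plain cup, ring up: jaw within 40 mm of the cup's axis and no more than 35 mm above the cup's underside, leaning no more than 45 degrees; the cup stands upright on the table (within 8 degrees); the cup is at rest (the spanner may still be settling against its rim) (horizontal distance between red_spanner_jaw and plain_cup below 0.04 m and z of red_spanner_jaw in the frame of plain_cup below 0.035 m and angle between red_spanner_ring's own x axis and vertical below 0.8 rad and angle between plain_cup's own z axis and vertical below 0.15 rad and height (world z) of plain_cup below 0.015 m and linear speed of plain_cup below 0.03 m/s); the robot touches nothing.
It fails at once if the blue-sleeved spanner is moved by more than 25 mm (distance of blue_spanner_ring from where it was at the start of the episode above 0.025 m).
It fails at once if the mottled cup is moved by more than 25 mm (distance of mottled_cup from where it was at the start of the episode above 0.025 m).
It fails at once if the plain cup is knocked over (more than 35 degrees) (angle between plain_cup's own z axis and vertical above 0.6 rad).
It also fails if it takes over 58 s, if anything falls off the work surface, if the arm or the gripper's body presses on something with over 40 N, if the wrist force passes 120 N, or if a joint passes its speed limit or range.

## Robot

A 7-joint arm with a two-finger parallel gripper is mounted at the origin on a cart in front of the work surface, level with it; the furniture and walls round the work are solid. World frame = base frame: x ahead of the robot, y to its left, z up, the work surface at z = 0. Lengths are in m, angles in degrees, forces in N, time in s.
With the tool pointing down it reaches from about 0.35 to 0.775 m from the base axis. Payload 3.1 kg.
Tool frame: the origin (TCP) lies on the centre line of the jaws, within the pads' length; the fingertips stand 17 mm ahead of it and the grasp point (between the pads) lies 2 mm behind it (robot.tip_reach is the distance from the TCP to the fingertips, in m); z points along the fingers, y is the line along which they close (so a half turn about z gives the same grasp; the last joint's range is limited). The gripper opens to 85 mm and grips with 20 to 120 N. Pads are 22 mm wide; open, the fingers measure 114 mm over their backs; the gripper's body (76 mm by 85 mm) begins 54 mm behind the grasp point. The pads swing forward as they close: fully open they stand 13 mm farther back than shut.
Start: joints at [-71.545, 17.813, 0.802, 86.603, -0.252, 75.585, -1.558], TCP at [0.196, 0.514, 0.248] pointing down, gripper open.
Joint ranges: [-154.91, 154.91], [-16.99, 109.72], [-72.82, 74.43], [7.12, 147.25], [-82.49, 262.49], [11.32, 116.49], [-174.64, 174.64]. Speed limits (degrees/s): [159.86, 159.86, 180, 180, 180, 180, 180].

## Interface

Orientations are given as [roll, pitch, yaw] about the fixed x, y, z axes, in that order (R = Rz(yaw) Ry(pitch) Rx(roll)).
In Python, from station import robot, fingers, vision, workorder, recognise gives the robot as it stands. Calls block until the motion is done:
- robot.move_to(position, orientation): joint-space move of the TCP to a pose.
- robot.line_to(position, orientation=None, velocity=0.15, f_stop=None): straight line of the TCP; orientation=None keeps the orientation; velocity is the mean speed in m/s. With f_stop (N) it stops when the force on the tool has changed by that much, and returns True; else False.
- robot.move_j(angles): joint-space move.
- fingers.gripper_to(opening, force=None): opening from 0.0 (shut) to 1.0 (fully open); force is the grip in N (None keeps the last); returns when the fingers have stopped.
- robot.pause(seconds).
- robot.inverse_kinematics(position, orientation): joint angles nearest the present ones, or None.
- vision.grab_frame(name): name is "scene" or "top"; returns the picture (420x560x3 uint8, red, green, blue); there is no depth.
- vision.calibration(name): a dict with "mtx" (3x3 intrinsics, pixels), "k1" (the pictures are not rectified: a ray, as slopes to the right and down, at radius r is drawn at 1 + k1 r^2 times it, then the intrinsics apply), "extrinsics" (4x4, takes a point from world to camera coordinates). Camera axes: x right, y up, looking along -z (the intrinsics and any distortion apply to the point x, -y, -z); pixel columns grow to the right and rows downward; lengths in m; the calibration is good to about 2 mm. A picture is of the moment at which its call begins. calibration takes no time and is no camera call.
A pose or a line that the arm cannot do raises robot.PlanningError and nothing moves.
- workorder.close_job(): hands the job in; it is judged then, once.
Trained networks look in the newest picture that a camera, given by its name, has taken for a name from the list of things; names that differ only in an ending like _2 or _b are one class to them, and where a whole thing is asked for, a point or a joint stands for the part that bears it (a point fixed in the world has none). Each returns a list of dicts, best first, with "p" (0 to 1); they miss things now and then, are a little off and sometimes report something else, mostly with a low value. They report only what shows in the picture. A call takes as long as a camera call. They do not tell look-alikes from the thing itself.
- recognise(label, camera): "rect" ([centre column, centre row, width, height] in pixels, round what is visible of it).
Readings, each from a call of its own:
- robot.current_time_s(): time.
- robot.current_joint_positions(): joint angles.
- robot.current_dq(): joint speeds.
- robot.current_joint_torque(): joint torques, N m.
- robot.current_tool_pos(): TCP position.
- robot.current_eef_rot(): TCP orientation.
- robot.current_contact_force(): force on the tool from outside, world axes, zero at the start.
- robot.current_torque(): the same for the moment, N m.
- robot.current_finger_gap(): opening from 0.0 (shut) to 1.0 (fully open).
- robot.current_gripper_force(): force on a finger pad.
Only numpy, scipy, OpenCV 4.12 (cv2) and the standard library are available. Lean on these libraries where they do the work, as an engineer would, in place of code of your own. Each camera call takes 0.05 s, during which the arm holds its last target. There are 200 camera calls.

## Working session

There is one attempt and no reset: what is moved stays moved. The work goes in short steps, each a Python script; the robot and the scene stay as the last script left them, time stands still between calls to the robot, and variables do not carry over. Pictures are saved under pics/ and viewed, at most 11 in all, crops included, and the job is handed in when it is done.

```bash
mkdir -p pics; cat > h.py <<'E'
import numpy as np, cv2
from station import robot, fingers, vision, workorder, recognise
def ray(cam,u,v):
    c=vision.calibration(cam);K=np.array(c["mtx"]);E=np.array(c["extrinsics"])
    d=cv2.undistortPoints(np.array([[[u,v]]],float),K,np.array([c["k1"],0,0,0,0.]))[0,0]
    # drawn = s*(1+k1 s^2): same as OpenCV's model
    R=E[:3,:3];o=-R.T@E[:3,3]
    return o,R.T@np.array([d[0],-d[1],-1])
def at(cam,u,v,z):
    o,d=ray(cam,u,v);return o+d*(z-o[2])/d[2]
def pix(cam,P):
    c=vision.calibration(cam);K=np.array(c["mtx"]);E=np.array(c["extrinsics"])
    p=E[:3,:3]@np.array(P)+E[:3,3];x,y=p[0]/-p[2],-p[1]/-p[2];s=1+c["k1"]*(x*x+y*y)
    return K[0,0]*x*s+K[0,2],K[1,1]*y*s+K[1,2]
def save(img,name): cv2.imwrite("pics/"+name,img[:,:,::-1])
E
python3 - <<'E'
from h import *
ims=[]
for c in("top","scene"):
    im=vision.grab_frame(c);save(im,c+"0.png")
    print(c,np.round(ray(c,280,210),2).tolist())
    for l in("red_spanner_ring","red_spanner_jaw","plain_cup","blue_spanner_ring","mottled_cup"):
        for r in recognise(l,c)[:4]:
            print(l,round(r["p"],2),np.round(r["rect"]).tolist(),np.round(at(c,*r["rect"][:2],0.008),3).tolist())
print(robot.current_time_s())
E
```

```text
top [[0.33, 0.06, 1.18], [0.17, -0.0, -0.99]]
red_spanner_ring 0.92 [130.0, 184.0, 18.0, 61.0] [0.596, 0.443, 0.008]
red_spanner_ring 0.89 [286.0, 153.0, 42.0, 58.0] [0.671, 0.045, 0.008]
red_spanner_ring 0.88 [138.0, 263.0, 55.0, 54.0] [0.395, 0.416, 0.008]
red_spanner_ring 0.69 [197.0, 229.0, 42.0, 61.0] [0.479, 0.268, 0.008]
red_spanner_jaw 0.98 [128.0, 186.0, 23.0, 67.0] [0.591, 0.449, 0.008]
red_spanner_jaw 0.97 [138.0, 267.0, 51.0, 50.0] [0.386, 0.414, 0.008]
red_spanner_jaw 0.93 [287.0, 152.0, 49.0, 59.0] [0.676, 0.043, 0.008]
red_spanner_jaw 0.57 [200.0, 231.0, 41.0, 60.0] [0.475, 0.259, 0.008]
plain_cup 0.67 [412.0, 164.0, 45.0, 38.0] [0.642, -0.278, 0.008]
blue_spanner_ring 0.73 [283.0, 230.0, 47.0, 60.0] [0.475, 0.055, 0.008]
mottled_cup 0.56 [364.0, 230.0, 43.0, 44.0] [0.474, -0.147, 0.008]
scene [[-0.02, 1.24, 1.05], [0.34, -0.72, -0.6]]
red_spanner_ring 0.75 [248.0, 211.0, 28.0, 32.0] [0.661, 0.051, 0.008]
red_spanner_ring 0.66 [196.0, 296.0, 47.0, 28.0] [0.6, 0.449, 0.008]
red_spanner_jaw 0.95 [267.0, 270.0, 58.0, 11.0] [0.476, 0.268, 0.008]
red_spanner_jaw 0.91 [200.0, 298.0, 52.0, 26.0] [0.585, 0.45, 0.008]
red_spanner_jaw 0.9 [271.0, 319.0, 60.0, 23.0] [0.383, 0.427, 0.008]
red_spanner_jaw 0.53 [247.0, 207.0, 26.0, 31.0] [0.674, 0.035, 0.008]
plain_cup 0.72 [299.0, 159.0, 27.0, 37.0] [0.652, -0.326, 0.008]
blue_spanner_ring 0.78 [298.0, 227.0, 36.0, 37.0] [0.48, 0.05, 0.008]
mottled_cup 0.63 [321.0, 189.0, 20.0, 35.0] [0.5, -0.18, 0.008]
0.6
```

View pics/top0.png

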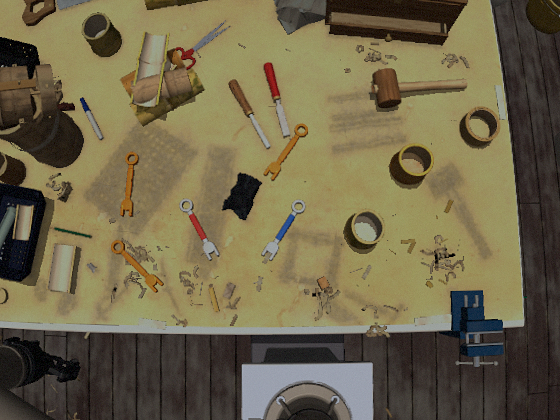

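View pics/scene0.png

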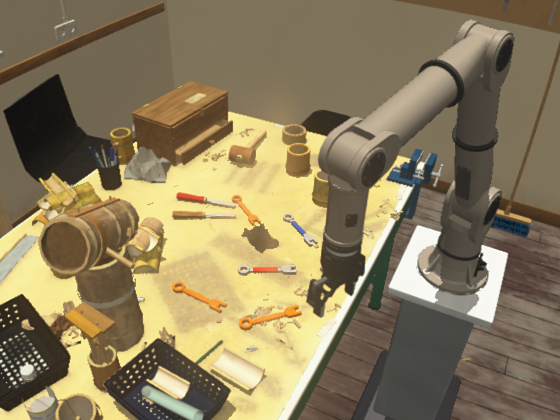

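The red spanner has its ring at about (187,206) and its jaw at about (211,256) in the top view. Three or four cups look alike, so I'll zoom in on them and on the spanner.

```bash
python3 - <<'E'
import cv2,numpy as np
t=cv2.imread("pics/top0.png");s=cv2.imread("pics/scene0.png")
a=cv2.resize(t[95:255,335:505],(400,376),interpolation=cv2.INTER_CUBIC)
b=cv2.resize(s[110:215,265:375],(394,376),interpolation=cv2.INTER_CUBIC)
cv2.imwrite("pics/cups.png",np.hstack([a,b]))
cv2.imwrite("pics/sp.png",cv2.resize(t[190:270,165:315],(800,427),interpolation=cv2.INTER_CUBIC))
E
```

```text
(no output)
```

View pics/cups.png

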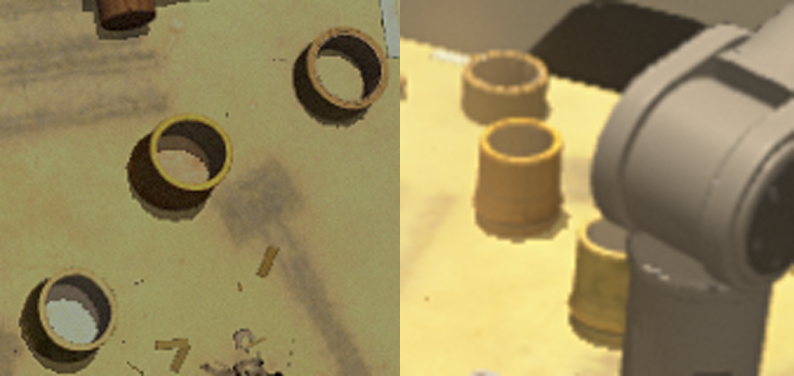

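View pics/sp.png

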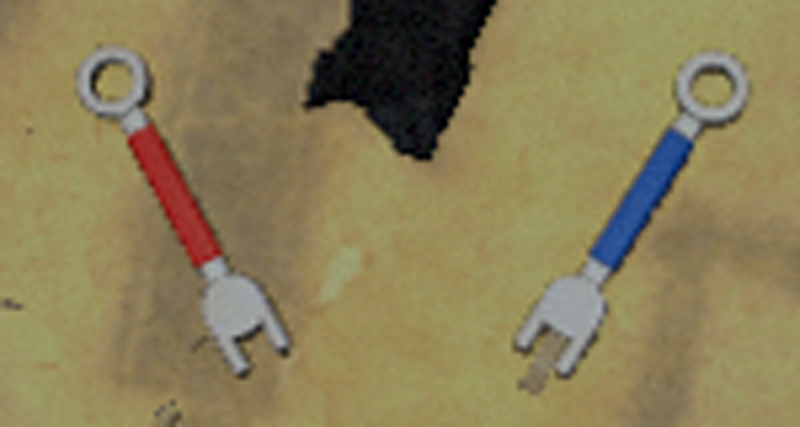

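The plain golden cup is the middle one, with its rim centred near (416,160) in the top view. The mottled cup is at (364,230), and the farther one at (480,126) is a brown decoy. The red spanner's ring is at (186,205) and its jaw tips at (214,258). Next I'll compute positions, check them and grasp.

```bash
python3 - <<'E'
from h import *
ring=at("top",186.2,205.4,.008);jaw=at("top",214.3,257.7,.008)
d=ring-jaw;yaw=np.degrees(np.arctan2(d[1],d[0]))
print("ring",ring,"jaw",jaw,"len",np.linalg.norm(d),"yaw",yaw,"scene pix",pix("scene",ring),pix("scene",jaw))
cup=at("top",416.2,160,.092);print("cup",cup,np.hypot(*cup[:2]))
t=cv2.imread("pics/top0.png");s=cv2.imread("pics/scene0.png")
for im,c in((t,"top"),(s,"scene")):
    im[:]=im
big=[]
for im,c,(x0,y0,x1,y1) in((t,"top",(380,130,450,200)),(s,"scene",(270,120,340,190)),(s,"scene",(225,240,315,300))):
    f=400/(y1-y0)*.9 if y1-y0>=70 else 4.2
    cr=cv2.resize(im[y0:y1,x0:x1],None,fx=f,fy=f,interpolation=cv2.INTER_CUBIC)
    D=lambda P,col:cv2.circle(cr,tuple(int(round((q-o+.5)*f)) for q,o in zip(pix(c,P),(x0,y0))),1,col,-1)
    for a in np.linspace(0,2*np.pi,40):
        for z in(.002,.092): D(cup*[1,1,0]+[.0465*np.cos(a),.0465*np.sin(a),z],(255,0,255))
        D(ring+[.017*np.cos(a),.017*np.sin(a),0.],(255,0,255))
    D(jaw,(0,255,0));big.append(cr)
h=max(b.shape[0] for b in big)
im=np.hstack([np.pad(b,((0,h-b.shape[0]),(0,0),(0,0))) for b in big]);k=800/im.shape[1]
cv2.imwrite("pics/ov.png",cv2.resize(im,None,fx=k,fy=k))
print("tip",robot.tip_reach)
for y in(yaw,yaw+180):
  for p in(ring+[0,0,.15],[*cup[:2],.3]):
    q=robot.inverse_kinematics(list(p),[180,0,y]);print(y,None if q is None else np.round(q))
E
```

```text
ring [0.53906176 0.29593501 0.008     ] jaw [0.40817129 0.2233245  0.008     ] len 0.14968166469046912 yaw 29.018999084906643 scene pix (np.float64(243.14610479931696), np.float64(268.77528096737234)) (np.float64(295.2210497949399), np.float64(268.3028130821493))
cup [ 0.62983929 -0.26363038  0.092     ] 0.6827873124367266
tip 0.017
29.018999084906643 [-51.  31.  31.  84. -16.  69. -79.]
29.018999084906643 [ -7.  45.  67.  57. -41.  99. -17.]
209.01899908490665 [-34.  29.   5.  84.  -3.  68.  91.]
209.01899908490665 [ -5.  42.  59.  57. -36.  97. 160.]
```

View pics/ov.png

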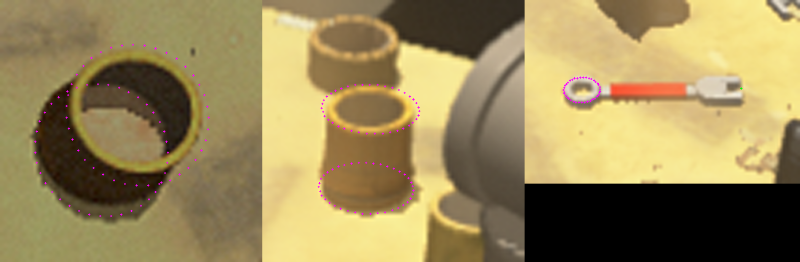

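The ring and jaw overlay fit, and the length comes to 149.7 mm. The cup rim is within a few mm, so I'll refine it later. Now I'll grasp the spanner.

```bash
python3 - <<'E'
from h import *
yaw=29.0;x,y=.5391,.2959
robot.move_to([x,y,.15],[180,0,yaw])
fingers.gripper_to(.6,60)
print(robot.line_to([x,y,.045],velocity=.1), robot.current_contact_force())
print(robot.line_to([x,y,.018],velocity=.03,f_stop=5),robot.current_tool_pos())
p=robot.current_tool_pos();robot.line_to([p[0],p[1],p[2]+.0025],velocity=.03)
fingers.gripper_to(0.2,60)
print(robot.current_finger_gap(),robot.current_gripper_force(),robot.current_contact_force(),robot.current_time_s())
robot.line_to([x,y,.26],velocity=.12);robot.pause(.2)
print(robot.current_finger_gap(),robot.current_gripper_force(),robot.current_contact_force(),robot.current_time_s())
save(vision.grab_frame("scene"),"lift.png")
E
```

```text
False [ 0.53389314 -0.3734126  -0.44063238]
False [0.53932774 0.29597127 0.01822261]
0.35735758672477574 59.05968725681305 [-0.96902597  0.56227485  3.44717942] 5.4
0.3596117353995443 59.459052085876465 [-0.49914233 -0.06051506 -1.22151623] 7.7417
```

View pics/lift.png

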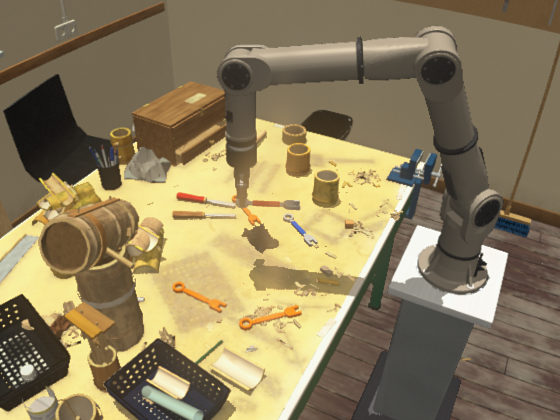

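The spanner is lifted and level. Next I'll ease the grip in small steps and watch the pad force.

```bash
python3 - <<'E'
from h import *
fingers.gripper_to(.34,20);g=robot.current_finger_gap();F=robot.current_gripper_force();print(g,F)
c=.345
while F>7 and c<.372:
    fingers.gripper_to(c,20);F=robot.current_gripper_force();print(round(c,4),round(robot.current_finger_gap(),4),round(F,2));c+=.002 if F>12 else .001
robot.pause(.4);print(robot.current_gripper_force(),robot.current_finger_gap(),robot.current_time_s())
save(vision.grab_frame("scene"),"swing.png")
im=cv2.imread("pics/swing.png")[120:290,180:350];cv2.imwrite("pics/swingc.png",cv2.resize(im,(600,600),interpolation=cv2.INTER_CUBIC))
E
```

```text
0.35865103983765273 59.45952773094177
0.345 0.3592 59.46
0.347 0.3614 59.46
0.349 0.364 59.46
0.351 0.3627 59.46
0.353 0.3573 59.46
0.355 0.3577 59.46
0.357 0.3588 59.46
0.359 0.3597 56.04
0.361 0.3597 52.58
0.363 0.3625 49.16
0.365 0.3649 45.76
0.367 0.3729 42.4
0.369 0.3672 39.08
0.371 0.3737 35.79
35.79404890537262 0.3768532717553124 11.4417
```

View pics/swingc.png

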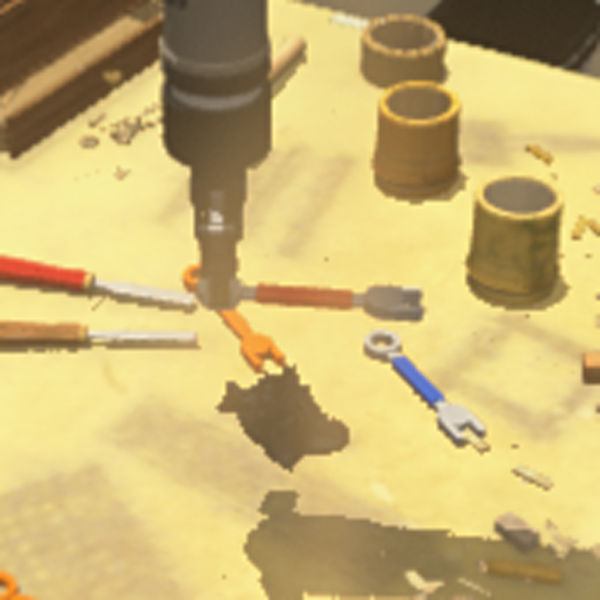

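Pad force falls about 1.7 N per 0.001 of opening. I'll continue to about 6 N.

```bash
python3 - <<'E'
from h import *
F=36;c=.373
while F>6.8 and c<.40:
    fingers.gripper_to(c,20);F=robot.current_gripper_force();print(round(c,4),round(F,2),end="; ")
    c+=.002 if F>15 else .001
robot.pause(.6);print(robot.current_gripper_force(),robot.current_finger_gap(),robot.current_time_s())
save(vision.grab_frame("scene"),"swing2.png")
im=cv2.imread("pics/swing2.png")[120:290,180:350];cv2.imwrite("pics/swing2c.png",cv2.resize(im,(600,600),interpolation=cv2.INTER_CUBIC))
x,y=.5391,.2959
print(pix("scene",[x,y,.25]),pix("scene",[x,y,.1]))
E
```

```text
0.373 32.55; 0.375 29.36; 0.377 26.18; 0.379 23.11; 0.381 19.89; 0.383 17.06; 0.385 14.31; 0.386 13.01; 0.387 11.7; 0.388 10.4; 0.389 9.15; 0.39 7.94; 0.391 6.75; 6.74687996506691 0.388030894998711 14.9083
(np.float64(241.52422237874495), np.float64(200.51242543800737)) (np.float64(242.5459374321429), np.float64(244.5091967421087))
```

View pics/swing2c.png

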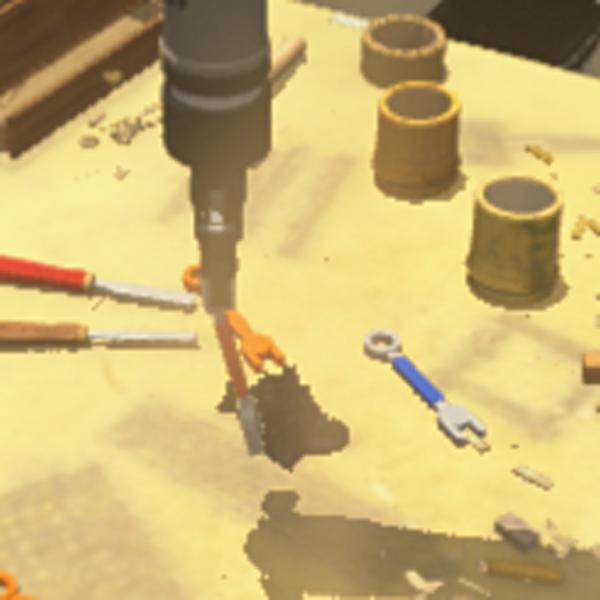

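The spanner swung down with some lean left: its jaw is at about (252,248) in full-picture pixels and the ring at (241.5,200.5). I'll ease slightly more, measure the lean by differencing against the level picture, then tighten.

```bash
cat >> h.py <<'E'
def cols(img,ref,c0,c1,r0,r1,th=40):
    d=np.abs(img[r0:r1,c0:c1].astype(int)-ref[r0:r1,c0:c1]).sum(2)>th
    return [(r0+i,c0+np.flatnonzero(m).mean(),int(m.sum())) for i,m in enumerate(d) if m.any()]
E
python3 - <<'E'
from h import *
L=cv2.imread("pics/lift.png")[:,:,::-1]
def lean(im):
    o=cols(im,L,232,266,214,254,60);return o
a=lean(cv2.imread("pics/swing2.png")[:,:,::-1])
fingers.gripper_to(.3925,20);robot.pause(.5);print(robot.current_gripper_force())
b=lean(vision.grab_frame("scene"))
fingers.gripper_to(.2,60);robot.pause(.2);im=vision.grab_frame("scene");save(im,"tight.png");c=lean(im)
for o in(a,b,c):print([(r,round(float(m),1),n) for r,m,n in o[::3]],o[-1][0])
ax=np.array([np.cos(np.radians(29)),np.sin(np.radians(29)),0])
for z in (.247,.252):
  for l in(-5,0,5,10,15,20):
    r=np.array([.5391,.2959,z]);J=r+.15*(-np.sin(np.radians(l))*ax-[0,0,np.cos(np.radians(l))])
    M=r+(J-r)*.5;print(z,l,np.round(pix("scene",M),1),np.round(pix("scene",J),1))
print(robot.current_gripper_force(),robot.current_time_s())
E
```

```text
5.034534260630608
[(214, 243.0, 5), (217, 244.0, 5), (220, 245.0, 5), (223, 246.0, 5), (226, 247.0, 5), (229, 248.5, 4), (234, 249.0, 5), (237, 250.2, 5), (240, 251.0, 7), (243, 251.2, 4), (246, 251.5, 4), (249, 251.0, 1)] 249
[(214, 242.0, 5), (217, 243.0, 5), (220, 243.0, 5), (223, 244.0, 5), (226, 245.0, 5), (229, 243.0, 1), (234, 247.0, 5), (237, 246.0, 5), (240, 246.8, 4), (243, 247.0, 5), (246, 248.0, 5), (249, 248.5, 4)] 249
[(214, 242.0, 5), (217, 243.0, 5), (220, 244.0, 5), (223, 244.5, 6), (226, 245.0, 5), (229, 247.5, 2), (232, 248.0, 1), (235, 247.5, 6), (238, 247.7, 3), (241, 248.4, 5), (244, 248.5, 4), (247, 249.5, 6)] 249
0.247 -5 [239.6 224. ] [237.8 245.2]
0.247 0 [242.1 224.1] [242.6 245.3]
0.247 5 [244.5 224. ] [247.3 245.1]
0.247 10 [246.9 223.8] [252.  244.6]
0.247 15 [249.3 223.3] [256.6 243.8]
0.247 20 [251.7 222.7] [261.2 242.7]
0.252 -5 [239.6 222.6] [237.8 243.8]
0.252 0 [242.  222.7] [242.5 244. ]
0.252 5 [244.5 222.6] [247.3 243.8]
0.252 10 [246.9 222.3] [252.  243.3]
0.252 15 [249.3 221.9] [256.6 242.5]
0.252 20 [251.6 221.3] [261.2 241.3]
59.42645072937012 16.1917
```

After tightening, the lean is about 6° and the grip is 59 N. Next I'll refine the cup rim numerically and check candidate poses above the cup.

```bash
cat >> h.py <<'E'
def pose(jaw,yaw,lean=6.,drop=.014):
    "TCP pose that puts the plumb spanner's jaw at the point"
    p=np.radians(-lean);y=np.radians(yaw)
    z=np.array([-np.sin(p)*np.cos(y),-np.sin(p)*np.sin(y),-np.cos(p)])  # Rz Ry(p) (0,0,-1)
    return list(np.array(jaw)+[0,0,.15]-drop*z),[180,-lean,yaw]
E
python3 - <<'E'
from h import *
im=vision.grab_frame("top");save(im,"top1.png")
for cam,img,c0,r0,c1,r1 in(("top",cv2.imread("pics/top0.png"),385,135,445,200),("scene",cv2.imread("pics/tight.png"),278,136,320,182)):
    hsv=cv2.cvtColor(img,cv2.COLOR_BGR2HSV);np.set_printoptions(linewidth=250)
    ph=(416,160) if cam=="top" else (298,150)
    # profiles of brightness along row and column through the centre
    print(cam,"row",img[ph[1],c0:c1].mean(1).astype(int).tolist());print("col",img[r0:r1,ph[0]].mean(1).astype(int).tolist())
    print("rect",[ (round(r["p"],2),np.round(r["rect"],1).tolist()) for r in recognise("plain_cup",cam)[:2]])
c=np.array([.630,-.2636,0])
for cam in("top","scene"):
    P=np.array([pix(cam,c+[.0465*np.cos(a),.0465*np.sin(a),z]) for a in np.linspace(0,6.28,60) for z in(.002,.092)])
    lo,hi=P.min(0),P.max(0);print(cam,"pred rect",(lo+hi)/2,hi-lo,"rim",P[1::2].min(0),P[1::2].max(0))
for yaw in(-80,-50,-20,10,29,60,90,130,170,-130):
    q=robot.inverse_kinematics(*pose(c+[0,0,.13],yaw));q2=robot.inverse_kinematics(*pose(c+[0,0,.02],yaw))
    print(yaw,None if q is None else np.round(q),q2 is not None)
E
```

```text
top row [134, 130, 133, 133, 134, 99, 34, 34, 32, 20, 32, 34, 32, 47, 97, 120, 129, 127, 126, 123, 130, 134, 134, 131, 126, 129, 131, 128, 134, 122, 124, 63, 66, 64, 65, 62, 60, 41, 32, 34, 39, 33, 35, 33, 29, 38, 96, 122, 109, 131, 128, 128, 129, 132, 128, 130, 128, 128, 124, 131]
col [132, 135, 129, 130, 132, 130, 131, 123, 124, 124, 108, 65, 36, 35, 39, 40, 36, 33, 30, 36, 60, 66, 69, 66, 64, 63, 129, 128, 123, 123, 121, 126, 125, 129, 133, 126, 126, 124, 121, 124, 118, 30, 30, 35, 34, 32, 29, 25, 40, 73, 72, 71, 62, 92, 136, 132, 130, 133, 131, 128, 132, 128, 132, 132, 131]
rect [(0.97, [411.8, 164.2, 45.1, 38.4])]
scene row [203, 203, 202, 202, 202, 202, 203, 204, 200, 155, 176, 168, 118, 107, 108, 109, 109, 106, 106, 106, 106, 103, 103, 102, 102, 101, 98, 95, 96, 132, 183, 180, 173, 206, 207, 207, 206, 205, 206, 207, 207, 206]
col [102, 94, 94, 94, 95, 94, 102, 159, 134, 107, 105, 104, 105, 105, 106, 106, 105, 113, 171, 132, 104, 99, 99, 98, 98, 99, 100, 100, 101, 99, 98, 101, 100, 98, 101, 100, 93, 95, 101, 99, 115, 139, 206, 209, 208, 208]
rect []
top pred rect [411.90282489 164.13207087] [46.3442249 45.7931247] rim [397.0589252  141.23550852] [435.07493733 178.93888518]
scene pred rect [297.83371922 159.18836109] [26.64719141 34.5007449 ] rim [285.29594326 141.93798864] [311.15731493 155.09334542]
-80 [ -13.   44.   71.   62.  -38.   92. -126.] True
-50 [-14.  44.  72.  65. -41.  90. -94.] True
-20 [-12.  41.  67.  66. -40.  89. -64.] True
10 [ -8.  39.  62.  65. -39.  90. -35.] True
29 [ -5.  39.  58.  63. -38.  91. -17.] True
60 [  4.  37.  41.  58. -29.  93.   8.] True
90 [  9.  39.  34.  53. -25.  96.  35.] True
130 [ 12.  40.  25.  48. -18. 100.  70.] True
170 [ 13.  40.  18.  47. -10. 100. 106.] True
-130 [ 43.  47. -62.  52.  45. 103. 139.] True
```

The rim fit puts the cup axis near (0.632, −0.263). Now I'll carry the spanner over, level and high, and check before lowering.

```bash
python3 - <<'E'
from h import *
C=np.array([.632,-.263,0])
robot.line_to([.5391,.2959,.335],velocity=.12)
p,o=pose(C+[0,0,.17],60);robot.line_to(p,o,velocity=.18);robot.pause(.2)
print(robot.current_tool_pos(),robot.current_gripper_force(),robot.current_time_s())
a=vision.grab_frame("scene");b=vision.grab_frame("top");save(a,"ov_s.png");save(b,"ov_t.png")
A=cv2.resize(a[75:195,255:345],(400,533),interpolation=cv2.INTER_CUBIC);B=cv2.resize(b[90:210,370:460],(400,533),interpolation=cv2.INTER_CUBIC)
save(np.hstack([A,B]),"over.png")
for z in(.32,.17,.092):print(z,pix("scene",[*C[:2],z]),pix("top",[*C[:2],z]))
E
```

```text
[ 0.63135583 -0.26392276  0.3340099 ] 59.494813084602356 20.6167
0.32 (np.float64(300.7396925856155), np.float64(89.49051219826592)) (np.float64(447.9088475015767), np.float64(127.49918550331104))
0.17 (np.float64(298.67252041285866), np.float64(129.0856511652416)) (np.float64(425.42693551354944), np.float64(149.73273124479888))
0.092 (np.float64(297.656683120559), np.float64(148.3221201600315)) (np.float64(415.8851155851006), np.float64(159.1226016684319))
```

View pics/over.png

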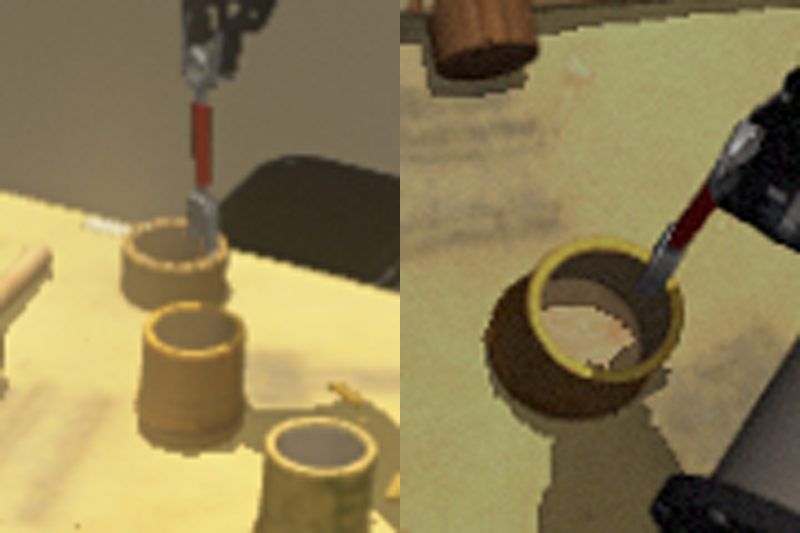

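The spanner hangs nearly plumb over the cup. Its jaw is at about (300.7,129.7) in the scene view and (426,154) in the top view, which is roughly 6 mm toward −x and 5 mm toward −y of the axis. I'll shift it and lower with a force stop.

```bash
python3 - <<'E'
from h import *
C=np.array([.637,-.259,0])
p,o=pose(C+[0,0,.17],60);robot.line_to(p,velocity=.05)
for z,v in((.105,.1),(.05,.05),(.020,.03)):
    p,o=pose(C+[0,0,z],60);s=robot.line_to(p,velocity=v,f_stop=4)
    print(z,s,robot.current_tool_pos()[2]-.164,np.round(robot.current_contact_force(),2))
    if s:break
print(robot.current_gripper_force(),robot.current_time_s())
a=vision.grab_frame("scene");b=vision.grab_frame("top")
A=cv2.resize(a[75:195,255:345],(400,533),interpolation=cv2.INTER_CUBIC);B=cv2.resize(b[90:210,370:460],(400,533),interpolation=cv2.INTER_CUBIC)
save(np.hstack([A,B]),"in.png")
E
```

```text
0.105 False 0.10576860588355122 [ 0.13 -0.3  -1.15]
0.05 False 0.050476041851514164 [-0.35 -0.47 -2.04]
0.02 False 0.020278765126692355 [ 0.37 -0.02 -1.68]
59.5427531003952 24.1917
```

View pics/in.png

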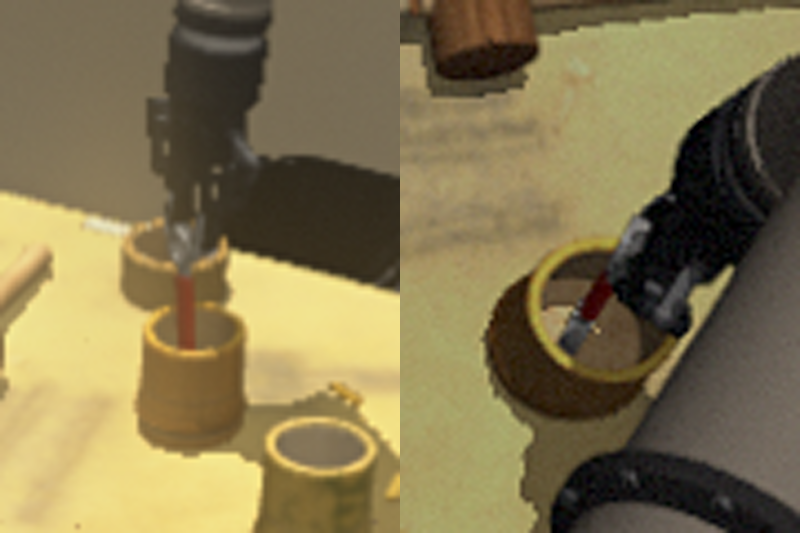

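The jaw is inside the cup near its axis, at (408.7,167.6) in the top view, and still held. I'll lower to contact with the floor, pause, release and back off.

```bash
python3 - <<'E'
from h import *
C=np.array([.637,-.259,0])
p,o=pose(C+[0,0,.006],60);s=robot.line_to(p,velocity=.02,f_stop=3)
print(s,robot.current_tool_pos()[2]-.164,np.round(robot.current_contact_force(),2));robot.pause(.3)
fingers.gripper_to(.48,20);robot.pause(.3);fingers.gripper_to(.8)
robot.pause(.3);print(robot.current_gripper_force(),np.round(robot.current_contact_force(),2))
q=np.array(robot.current_tool_pos());zt=(np.array(pose(C,60,drop=0)[0])-pose(C,60,drop=1)[0])  # tool z
robot.line_to(list(q-.12*zt),velocity=.08);robot.line_to(list(q-.12*zt+[-.08,0,.08]),velocity=.1)
robot.pause(1);print(np.round(robot.current_contact_force(),2),robot.current_time_s())
a=vision.grab_frame("scene");b=vision.grab_frame("top")
A=cv2.resize(a[75:195,255:345],(400,533),interpolation=cv2.INTER_CUBIC);B=cv2.resize(b[90:210,370:460],(400,533),interpolation=cv2.INTER_CUBIC)
save(np.hstack([A,B]),"end.png")
E
```

```text
True 0.010871800825489691 [0.72 0.04 3.77]
0.0 [0.45 0.8  0.55]
[-0.36  0.67  0.42] 30.275
```

View pics/end.png

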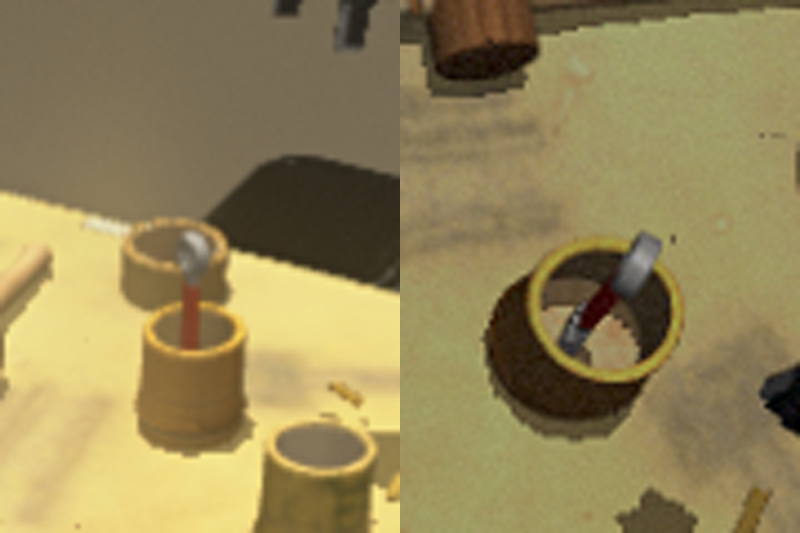

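The spanner stands in the upright plain cup with its ring up and its jaw on the floor, and the gripper is clear.

```bash
python3 -c "
from station import workorder
print(workorder.close_job())"
```

```text
the job is handed in; nothing more can be done
None
```

The red-sleeved spanner stands ring up in the plain golden cup, which is still upright; the blue spanner and the mottled cup were not touched, and the job is handed in at about 30 s of the 58 s allowed, with no verdict reported back.

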